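Feed a strut channel under a drilling jig's bridge to the length stop

ROBOT

A 6-joint arm with a two-finger parallel gripper is mounted at the origin on the work surface. World frame = base frame: x ahead of the robot, y to its left, z up, the work surface at z = 0. Lengths are in mm, angles in rad, forces in N, time in s.
With the tool pointing down it reaches from about 275 to 1000 mm from the base axis. Payload 8.4 kg.
Tool frame: the origin (TCP) lies on the centre line of the jaws, within the pads' length; the fingertips stand 22 mm ahead of it and the grasp point (between the pads) lies 3 mm ahead of it; z points along the fingers, x is the direction in which the jaws open and shut, and the axes are right-handed (so a half turn about z gives the same grasp; the last joint's range is limited). The gripper opens to 85 mm and grips with 20 to 120 N. Pads are 22 mm wide; open, the fingers measure 114 mm over their backs; the gripper's body (76 mm by 85 mm) begins 54 mm behind the grasp point. The pads swing forward as they close: fully open they stand 13 mm farther back than shut.
Start: joints at [1.218, 0.353, 1.633, -0, 1.155, -0.002], TCP at [214.779, 586.939, 253.281] pointing down, gripper open.
Joint ranges: [-2.63, 2.63], [-0.92, 2.1], [0.06, 2.66], [-1.3, 4.44], [0, 2.69], [-3.02, 3.02]. Speed limits (rad/s): [2.22, 2.22, 2.79, 3.14, 3.14, 3.14].

INTERFACE

Orientations are given as [roll, pitch, yaw] about the fixed x, y, z axes, in that order (R = Rz(yaw) Ry(pitch) Rx(roll)).
In Python, from rig import status, viewer, job gives the robot as it stands.
- The arm moves only by the tool send_rows, never from a script. Its argument "plan" is a list of rows, each a list of 3 entries, a list of its own where there are three numbers: the shift along the tool's x, y, z in m, then the turn, a rotation vector about the tool's x, y, z in rad, then the opening, from -1 (shut) to 1 (fully open). In form: [[[x, y, z], [rx, ry, rz], jaw], ...]. A call has exactly 5 rows; each row is the pose to reach, as a shift and turn from the pose measured when the call began, along the tool's axes at that moment; what a row does not reach only later rows make up. A row lasts 1/12 s, in which the tool goes at most 41.7 mm and 7.16 degrees, less where a joint would pass 70% of its speed; a pose out of reach is approached as far as the arm can. A call with a gripper value outside its range is refused whole. The fingers move at their own pace and stop on an object; "squeeze" is the grip in N (left out, the last holds). Time passes only in rows, so rows that repeat a pose let the fingers close, or fill a call up. It gives the time, the measured TCP pose, the force and the opening at its end, in the units of the state.
- status.sense(): the state, without advancing time (a new reading comes with each control period).
- viewer.grab_frame(name): name is "scene" or "side" or "wrist"; returns the picture (480x640x3 uint8, red, green, blue); there is no depth.
- viewer.camera_params(name): a dict with "intrinsics" (3x3 intrinsics, pixels), "xyz" and "orientation" of the camera in the world. Camera axes: x right, y down, z forward; pixel columns grow to the right and rows downward; lengths in mm; the calibration is good to about 2 mm. A picture is of the moment at which its call begins: read the wrist's pose just before it. camera_params takes no time and is no camera call; for the wrist camera it gives the pose at the moment of the call.
- job.sign_off(): hands the job in, once; it reports no verdict.
Trained networks look in the newest picture that a camera, given by its name, has taken for a name from the list of things; names that differ only in an ending like _2 or _b are one class to them, and where a whole thing is asked for, a point or a joint stands for the part that bears it (a point fixed in the world has none). Each returns a list of dicts, best first, with "p" (0 to 1); they miss things now and then, are a little off and sometimes report something else, mostly with a low value. They report only what shows in the picture. A call takes as long as a camera call. They do not tell look-alikes from the thing itself.
- viewer.cut_out(label, camera): "mask" (480x640 bool, what is visible of it) and "extent" ([left, top, width, height] in pixels, round what is visible of it).
The state is a dict: "clock": time; "qpos": joint angles; "qvel": joint speeds; "joint_efforts": joint torques, N m; "eef_pos": TCP position; "tcp_rot": TCP orientation; "contact_force": force on the tool from outside, world axes, zero at the start; "wrist_torque": the same for the moment, N m; "opening": opening from 0.0 (shut) to 1.0 (fully open).
Only numpy, scipy, OpenCV 4.12 (cv2) and the standard library are available. Lean on these libraries where they do the work, as an engineer would, in place of code of your own. Each camera call takes 0.05 s, during which the arm holds its last target.

TASK

Load the galvanised strut channel into the drilling jig, slot side up: lay it on the flared end of the jig's bed, slide it under the blue bridge and its spring roller, and on until its leading end rests against the red length stop. The stop is held only by friction and is already set to length, so bring the channel up to it gently and do not shift it. Let go of the channel and leave the other things on the bench where they are.

Things in the scene. Friction and masses are not known exactly. Their poses are not given: they have to be found in the camera images.
- channel: Galvanised steel strut channel, loose, 0.3 to 0.55 kg: straight C section 41 wide (its x) x 180 long (its y) x 41 high (z), walls 4 thick, with a 18 wide slot along its top between two inturned lips. Lies slot up, origin at the centre of its underside. Its two ends are alike; either may lead.
- jig: Drilling jig, fixed to the bench: grey bed 120 wide (x), 425 long (y from -215 to +210), top 12 above the bench. Work travels along its +y. Origin on the bench under the bridge's middle. Two aluminium fences, 10 thick, tops 26 above the bench: parallel, 45 apart inside from y=-35 to +210, flaring back from y=-35 to 69 apart at y=-133. From y=-133 to -215 the bed is open.
- bed_entry (a point): Point on the bed's top (12 above the bench) on its middle line, at jig y=-135, in the open flared end.
- bridge_mid (a point): Point on the bed's top under the middle of the blue bridge (jig y=0), which spans the bed from jig y=-23 to +23: posts 33 to 48 either side of the middle, two cross bars with undersides 44 and tops 58 above the bed. The channel passes under with 3 to spare; fingers do not. The roller's yoke between the bars tops out 93 above the bench.
- stop_face (a point): Foot of the red length stop's working face, at bed height, midway across, looking back to the bridge; axes as the jig's. Stop: block 40 wide, 26 thick, 46 high with a 14 high black knob on top, between the fences. Friction holds it to about 35 N of push. With the channel home its centre is 90 short of this point, its trailing end under the bridge or up to 5 short of it.
- carrier (a joint): Lift in m (0 to 0.008) of the sprung yoke holding the free-turning rubber roller in the bridge at jig y=0. Roller 24 in diameter, lowest point 39 above the bed at 0. The channel's leading top edge must lift it 2 mm (a few newtons of push); it then presses down with about 4 N. Reads about 0.002 while the channel is under it.
- stop (a joint): Setting of the length stop along the jig's +y, in m: at 0 its face is at jig y=+152, at the top of its range (0.022) at +174. It must stay as set.
- packer: Wooden block 44 x 150 (y) x 30 high, loose bystander. Origin at the centre of its underside.
- wrench: Steel wrench 170 long (along its x), lying flat, loose bystander. Origin under its middle.
- coupling: Orange plastic pipe coupling, upright ring 84 across, 70 high, loose bystander. Origin at the centre of its underside.
- paste: Jar with a blue cap, 64 across, 80 high, loose bystander. Origin at the centre of its underside.
- tee: Brass pipe tee about 96 x 75, 42 high, lying flat, loose bystander. Origin under its middle.
- can: Metal can, 72 across, 100 high, loose bystander. Origin at the centre of its underside.
- bin: Green open plastic bin 160 x 110 x 70 high with fittings in it, fixed bystander. Origin at the centre of its underside.
Things that resemble listed ones, but are neither listed nor needed, are in the scene too. What is meant by the channel is not purple, and is the smaller of those in its own colour.

How it is judged:
By the outcome, as a careful person would: the job done as asked, in the order asked, and still so for the second after the job is handed in, with the robot touching nothing.
It also fails if it takes over 64 s, if anything falls off the work surface, if the arm or the gripper's body presses on something with over 40 N, if the wrist force passes 120 N, or if a joint passes its speed limit or range.

## Working session

There is one attempt and no reset: what is moved stays moved. The work goes in short steps, Python scripts to look and compute and a tool call to move; the robot and the scene stay as the last step left them, time stands still between calls to the robot, and variables do not carry over. Pictures are saved under pics/ and viewed, and the job is handed in when it is done.

Besides the shell and the picture viewer there is one more tool, called after "Call:" as name(argument=value, ...), one argument or row to a line, values as JSON. send_rows: Moves the arm, as the interface text tells. Its arguments: {"type":"object","properties":{"plan":{"type":"array"},"squeeze":{"type":"number"}},"required":["plan"]}

```bash
ls; mkdir -p pics
python3 - <<'E'
from rig import status, viewer, job
import cv2,numpy as np
np.set_printoptions(precision=4,suppress=True)
print(status.sense())
for n in ["scene","side","wrist"]:
    im=viewer.grab_frame(n); cv2.imwrite(f"pics/{n}0.png",im[:,:,::-1]); print(n,viewer.camera_params(n))
E
```

```text
pics
{'clock': 0.0, 'qpos': array([ 1.2176,  0.3537,  1.6342,  0.    ,  1.1552, -0.0024]), 'qvel': array([ 0.0013, -0.0009, -0.0012,  0.0014, -0.0024, -0.    ]), 'joint_efforts': array([  0.    , -60.5241, -34.2077,   0.0003,   0.009 ,   0.    ]), 'eef_pos': array([214.6238, 586.5012, 252.5369]), 'tcp_rot': array([-3.1416,  0.0014,  1.22  ]), 'contact_force': array([-0.1126,  0.8263,  0.3086]), 'wrist_torque': array([-0.041 ,  0.0231,  0.003 ]), 'opening': 1.001205690009027}
scene {'intrinsics': array([[455.589 ,   0.    , 322.4512],
       [  0.    , 455.589 , 231.969 ],
       [  0.    ,   0.    ,   1.    ]]), 'xyz': array([1164.4449,  356.6153,  858.178 ]), 'orientation': array([-2.3924,  0.0211,  2.0773])}
side {'intrinsics': array([[613.3103,   0.    , 312.8632],
       [  0.    , 613.3103, 251.8107],
       [  0.    ,   0.    ,   1.    ]]), 'xyz': array([  303.7117, -1018.8597,  1162.9478]), 'orientation': array([-2.389 ,  0.0041, -0.2073])}
wrist {'intrinsics': array([[361.5353,   0.    , 315.405 ],
       [  0.    , 361.5353, 235.5424],
       [  0.    ,   0.    ,   1.    ]]), 'xyz': array([142.3586, 612.9843, 372.5274]), 'orientation': array([2.8345, 0.0007, 1.2204])}
```

View pics/scene0.png

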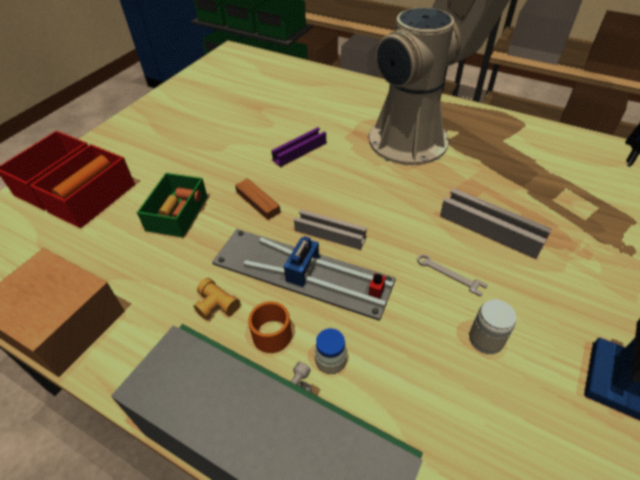

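View pics/side0.png

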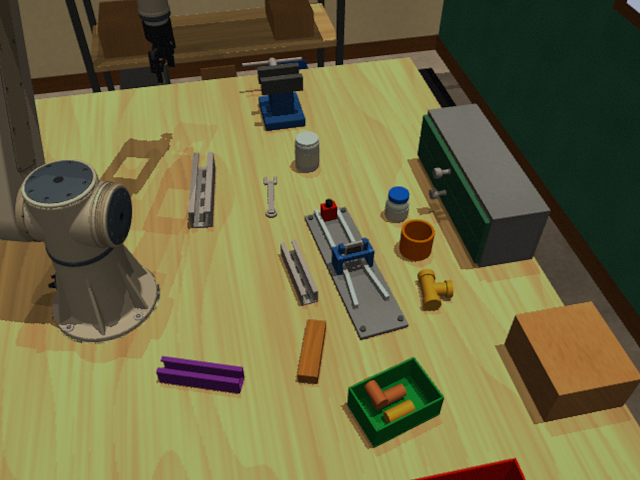

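View pics/wrist0.png

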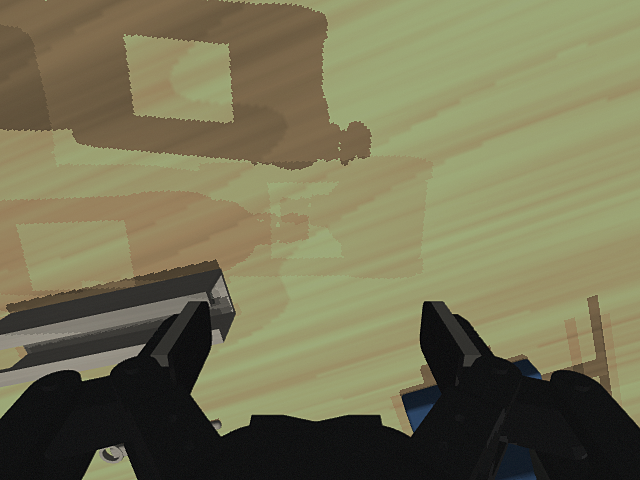

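```bash
cat > h.py <<'E'
import numpy as np,cv2
from scipy.spatial.transform import Rotation as R
np.set_printoptions(precision=4,suppress=True)
def proj(P,c):
    Rm=R.from_euler('xyz',c['orientation']).as_matrix()
    q=(np.atleast_2d(P)-c['xyz'])@Rm
    q=q@np.array(c['intrinsics']).T
    return q[:,:2]/q[:,2:]
def back(uv,z,c):
    Rm=R.from_euler('xyz',c['orientation']).as_matrix()
    uv=np.atleast_2d(uv); d=np.c_[uv,np.ones(len(uv))]@np.linalg.inv(c['intrinsics']).T@Rm.T
    return c['xyz']+d*((z-c['xyz'][2])/d[:,2])[:,None]
def place(L,x,y,yaw):
    L=np.atleast_2d(L).astype(float); c,s=np.cos(yaw),np.sin(yaw)
    return np.c_[x+c*L[:,0]-s*L[:,1],y+s*L[:,0]+c*L[:,1],L[:,2]]
def box(hx,y0,y1,z0,z1): return np.array([[sx*hx,y,z] for sx in(-1,1) for y in (y0,y1) for z in (z0,z1)],float)
E
python3 - <<'E'
from h import *
a=cv2.imread('pics/side0.png')[190:345,265:425]; cv2.imwrite('pics/sc.png',cv2.resize(a,None,fx=5,fy=3.8 if 0 else 3.8,interpolation=cv2.INTER_CUBIC) if 0 else cv2.resize(a,None,fx=3.8,fy=3.8,interpolation=cv2.INTER_CUBIC))
a=cv2.imread('pics/scene0.png')[200:330,205:405]; cv2.imwrite('pics/scc.png',cv2.resize(a,None,fx=4,fy=4,interpolation=cv2.INTER_CUBIC))
from rig import viewer
import pickle
pickle.dump({n:viewer.camera_params(n) for n in ('scene','side')},open('cams.pkl','wb'))
m={}
for cam in ('scene','side'):
    for l in ('channel','jig','stop'):
        m[cam,l]=r=viewer.cut_out(l,cam)
        print(cam,l,[(round(d['p'],2),d['extent']) for d in r])
pickle.dump(m,open('masks.pkl','wb'))
E
```

```text
scene channel [(0.95, [297.0, 209.0, 70.2, 41.5]), (0.66, [271.4, 129.4, 53.6, 34.3]), (0.58, [440.8, 187.2, 111.3, 72.4])]
scene jig [(0.58, [214.4, 228.1, 181.8, 93.7])]
scene stop [(0.86, [367.9, 274.3, 16.9, 24.4])]
side channel [(0.94, [283.9, 238.9, 33.2, 64.2]), (0.83, [188.1, 151.9, 30.3, 77.0]), (0.76, [154.9, 353.9, 89.0, 40.0]), (0.5, [320.0, 201.3, 21.1, 19.9])]
side jig [(0.56, [303.1, 198.4, 107.8, 144.5])]
side stop [(0.51, [317.8, 199.0, 20.5, 22.1])]
```

View pics/sc.png

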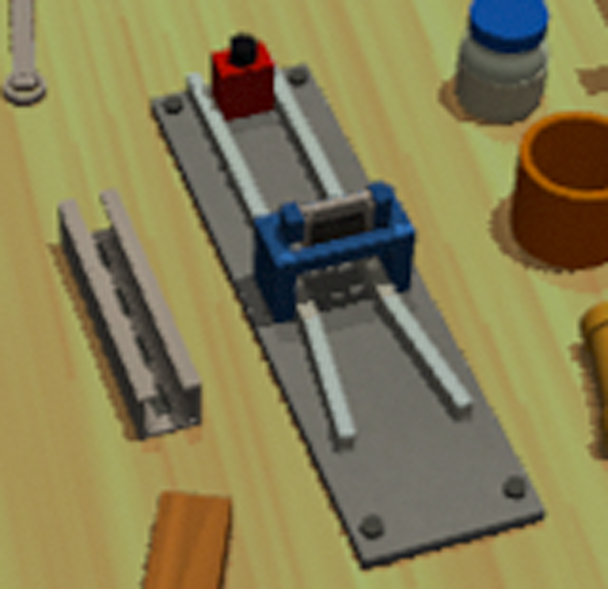

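View pics/scc.png

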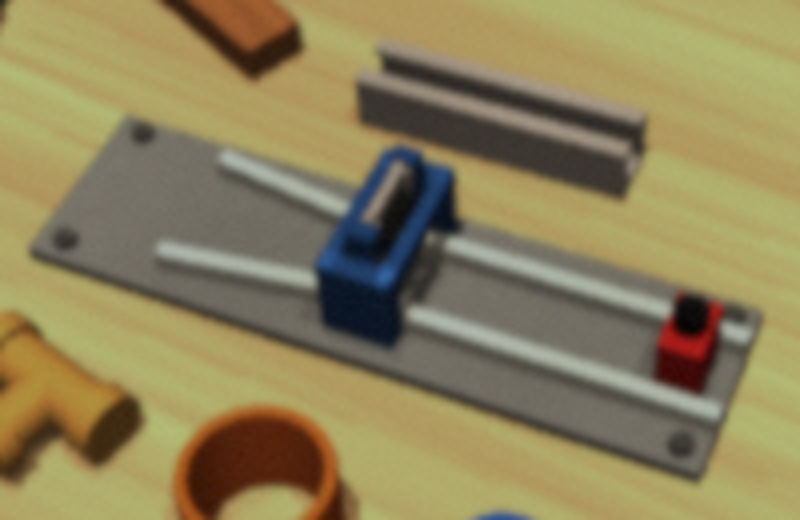

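```bash
cat > fit.py <<'E'
from h import *
import pickle
from scipy.optimize import least_squares
C=pickle.load(open('cams.pkl','rb'))
def cv(cam,uv):
    s,o=(3.8,(265,190)) if cam=='side' else (4,(205,200))
    return (np.array(uv)+.5)/s-.5+o
jig=[((-60,210,12),'side',(152,101)),((60,210,12),'side',(308,67)),((60,-215,12),'side',(543,514)),((-60,-215,12),'side',(362,560)),
((-60,-215,12),'scene',(130,118)),((60,-215,12),'scene',(33,248)),((-60,210,12),'scene',(760,315)),((60,210,12),'scene',(697,472))]
ch=[((-20.5,90,41),'side',(62,205)),((20.5,90,41),'side',(110,192)),((20.5,-90,41),'side',(199,388)),((-20.5,-90,41),'side',(145,402)),((-20.5,-90,0),'side',(140,437)),((20.5,-90,0),'side',(199,420)),
((-20.5,-90,41),'scene',(380,44)),((20.5,-90,41),'scene',(360,76)),((20.5,90,41),'scene',(630,155)),((-20.5,90,41),'scene',(645,115)),((20.5,-90,0),'scene',(362,122)),((20.5,90,0),'scene',(623,198))]
def fit(pts,p0):
    f=lambda p: np.concatenate([proj(place(L,*p),C[c])[0]-cv(c,u) for L,c,u in pts])
    r=least_squares(f,p0,x_scale=[10,10,.05],loss='soft_l1'); return r.x,f(r.x).reshape(-1,2)
if __name__=='__main__':
    for n,P in (('jig',jig),('ch',ch)):
        for k in ('side','scene','both'):
            x,e=fit([q for q in P if k in('both',q[1])],[450,0,.1]); print(n,k,x); 
        print(e)
    print(C['side'])
    j,_=fit(jig,[450,0,.1])
    # stop
    for s in (0,.011,.022):
        P=place([[-20,152+1000*s,58],[20,152+1000*s,58],[-20,152+1000*s,12],[20,152+1000*s,12]],*j)
        for c,sc,o in(('side',3.8,(265,190)),('scene',4,(205,200))): print(s,c,((proj(P,C[c])-o)*sc).round(0).tolist())
E
python3 fit.py
```

```text
jig side [607.0192 -28.3557   0.1021]
jig scene [613.151  -23.6119   0.1023]
jig both [608.9047 -25.9767   0.1   ]
[[ 0.2823 -1.528 ]
 [ 0.7032 -1.7413]
 [ 0.9754 -0.7576]
 [-0.0238  0.2004]
 [-0.2373 -2.8335]
 [-1.3847 -2.0541]
 [ 0.9686 -2.0267]
 [ 0.226  -0.1167]]
ch side [468.9563 -29.127    0.1252]
ch scene [473.1686 -25.4656   0.1153]
ch both [471.2761 -26.7995   0.1129]
[[-0.8595 -1.3439]
 [ 1.902  -1.5953]
 [ 1.0144 -1.6358]
 [-1.2794 -1.0392]
 [ 0.3373  0.5512]
 [ 0.9803  0.7671]
 [ 0.7514 -2.5762]
 [-0.9683 -0.0311]
 [-0.9399 -0.4418]
 [ 0.7935 -1.8903]
 [-0.4011 -0.4102]
 [ 0.1307 -0.0965]]
{'intrinsics': array([[613.3103,   0.    , 312.8632],
       [  0.    , 613.3103, 251.8107],
       [  0.    ,   0.    ,   1.    ]]), 'xyz': array([  303.7117, -1018.8597,  1162.9478]), 'orientation': array([-2.389 ,  0.0041, -0.2073])}
0 side [[231.0, 88.0], [286.0, 76.0], [230.0, 136.0], [284.0, 124.0]]
0 scene [[649.0, 276.0], [624.0, 330.0], [644.0, 326.0], [621.0, 379.0]]
0.011 side [[226.0, 78.0], [280.0, 66.0], [225.0, 125.0], [279.0, 113.0]]
0.011 scene [[667.0, 282.0], [643.0, 336.0], [663.0, 332.0], [639.0, 386.0]]
0.022 side [[221.0, 67.0], [275.0, 56.0], [220.0, 115.0], [274.0, 103.0]]
0.022 scene [[686.0, 288.0], [662.0, 343.0], [681.0, 338.0], [658.0, 392.0]]
```

```bash
cat > go.py <<'E'
from h import *
from rig import status
import sys
s=status.sense()
def rel(p,yaw):
    R0=R.from_euler('xyz',s['tcp_rot']); R1=R.from_euler('xyz',[np.pi,0,yaw])
    return R0.inv().apply(np.array(p)-s['eef_pos'])/1000,(R0.inv()*R1).as_rotvec()
if __name__=='__main__':
    a=list(map(float,sys.argv[1:]))
    d,r=rel(a[:3],a[3]); print(s['clock'],s['eef_pos'],s['tcp_rot'],s['contact_force'],s['opening']); print('shift',d,'turn',r)
E
python3 go.py 520 -170 300 0.11
```

```text
0.45 [214.7517 586.9246 253.2124] [-3.1416  0.0001  1.22  ] [ 0.2348 -0.5963  0.363 ] 1.0012846914782407
shift [-0.606   0.5467 -0.0467] turn [0.     0.0001 1.11  ]
```

Call:
send_rows(
  plan=[
    [[-0.03, 0.027, -0.004], [0, 0, 0.1], 1],
    [[-0.06, 0.054, -0.008], [0, 0, 0.2], 1],
    [[-0.09, 0.081, -0.012], [0, 0, 0.3], 1],
    [[-0.12, 0.108, -0.016], [0, 0, 0.4], 1],
    [[-0.15, 0.135, -0.02], [0, 0, 0.5], 1],
  ],
)

```text
clock: 0.87
eef_pos: [290.2, 398.0, 273.4]
tcp_rot: [3.141, -0.0, 0.716]
contact_force: [0.6, 0.2, -0.3]
opening: 1.001
```

```bash
python3 go.py 520 -170 300 0.11
```

```text
0.8667 [290.2134 397.9546 273.3737] [ 3.1415 -0.0001  0.7156] [ 0.602   0.1742 -0.3129] 1.001122859277369
shift [-0.1992  0.5794 -0.0266] turn [ 0.0001 -0.0001  0.6056]
```

Tracking is quick. Continue.

Call:
send_rows(
  plan=[
    [[-0.014, 0.039, -0.002], [0, 0, 0.12], 1],
    [[-0.028, 0.078, -0.004], [0, 0, 0.24], 1],
    [[-0.042, 0.117, -0.008], [0, 0, 0.36], 1],
    [[-0.056, 0.156, -0.012], [0, 0, 0.48], 1],
    [[-0.07, 0.195, -0.016], [0, 0, 0.6], 1],
  ],
)

```text
clock: 1.28
eef_pos: [365.1, 204.1, 289.7]
tcp_rot: [-3.141, -0.001, 0.11]
contact_force: [1.2, -0.3, -0.4]
opening: 1.0
```

```bash
python3 go.py 520 -170 300 0.11
```

```text
1.2833 [365.0506 204.1249 289.7407] [-3.1414 -0.0009  0.1102] [ 1.1867 -0.3012 -0.4405] 1.0002311581908114
shift [ 0.1129  0.3889 -0.0102] turn [-0.0002 -0.0009  0.0002]
```

Call:
send_rows(
  plan=[
    [[0.011, 0.039, -0.002], [0, 0, 0], 1],
    [[0.022, 0.078, -0.004], [0, 0, 0], 1],
    [[0.033, 0.117, -0.006], [0, 0, 0], 1],
    [[0.044, 0.156, -0.008], [0, 0, 0], 1],
    [[0.055, 0.195, -0.01], [0, 0, 0], 1],
  ],
)

```text
clock: 1.7
eef_pos: [441.5, 14.3, 300.3]
tcp_rot: [-3.141, -0.002, 0.11]
contact_force: [0.5, 0.6, -0.5]
opening: 1.001
```

Call:
send_rows(
  plan=[
    [[0.011, 0.039, 0], [0, 0, 0], 1],
    [[0.023, 0.078, 0], [0, 0, 0], 1],
    [[0.034, 0.117, 0], [0, 0, 0], 1],
    [[0.046, 0.156, 0], [0, 0, 0], 1],
    [[0.058, 0.194, 0], [0, 0, 0], 1],
  ],
)

```text
clock: 2.12
eef_pos: [520.8, -174.5, 300.5]
tcp_rot: [-3.142, -0.003, 0.11]
contact_force: [1.1, -0.5, 0.9]
opening: 1.004
```

Run:
```python
from h import *
from rig import status, viewer
import pickle
s=status.sense(); print(s['eef_pos'],s['tcp_rot'],s['clock'])
c=viewer.camera_params('wrist'); im=viewer.grab_frame('wrist'); cv2.imwrite('pics/w1.png',im[:,:,::-1]); pickle.dump(c,open('w1.pkl','wb')); print(c, status.sense()['eef_pos'])
```

```text
[ 520.816  -174.4967  300.5384] [-3.1415 -0.0026  0.1095] 2.1167
{'intrinsics': array([[361.5353,   0.    , 315.405 ],
       [  0.    , 361.5353, 235.5424],
       [  0.    ,   0.    ,   1.    ]]), 'xyz': array([512.382 , -97.9985, 420.3316]), 'orientation': array([ 2.8348, -0.0026,  0.1099])} [ 523.7407 -179.9803  300.6152]
```

View pics/w1.png

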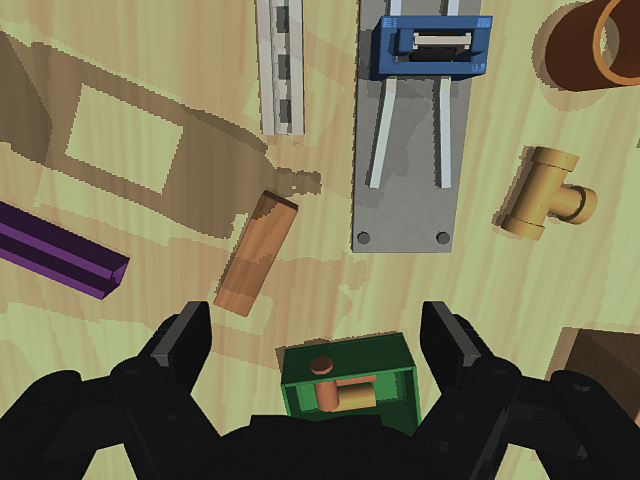

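Run:
```python
from h import *
import pickle
from fit import fit,jig,ch
c=pickle.load(open('w1.pkl','rb'))
j=fit(jig,[600,0,.1])[0]; h=fit(ch,[470,0,.1])[0]
names=['bedL','bedR','fLi','fLo','fRi','fRo']
P=place([[-60,-215,12],[60,-215,12],[-34.5,-133,26],[-44.5,-133,26],[34.5,-133,26],[44.5,-133,26],[-48,-23,70],[48,-23,70],[-22.5,23,26],[22.5,23,26]],*j); print(proj(P,c).round(1))
print('ch',proj(place([[-20.5,-90,41],[20.5,-90,41],[-20.5,0,41],[20.5,0,41],[-9,-90,41],[9,-90,41]],*h),c).round(1))
a=cv2.imread('pics/w1.png')[0:270,230:510]; a=cv2.resize(a,None,fx=2.2,fy=2.2,interpolation=cv2.INTER_CUBIC)
cv2.imwrite('pics/w1c.png',a)
```

```text
[[349.1 254.5]
 [448.5 255.4]
 [376.3 189.3]
 [367.2 189.2]
 [438.9 189.9]
 [447.9 190. ]
 [376.7  75.8]
 [484.1  77. ]
 [398.4  29.9]
 [444.7  30.5]]
ch [[261.8 136.3]
 [302.3 136.2]
 [257.2  36.8]
 [300.9  36.7]
 [273.1 136.3]
 [290.9 136.2]]
```

View pics/w1c.png

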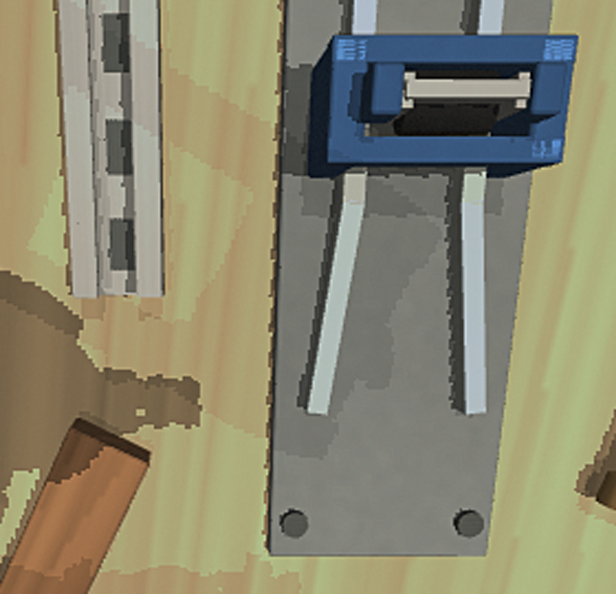

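```bash
cat > fitw.py <<'E'
from h import *
import pickle
from scipy.optimize import least_squares
c=pickle.load(open('w1.pkl','rb'))
cv=lambda u:(np.array(u)+.5)/2.2-.5+(230,0)
J=[((-60,-215,12),(272,555)),((60,-215,12),(487,555)),((-44.5,-133,26),(307,411)),((-34.5,-133,26),(326,413)),((34.5,-133,26),(464,413)),((44.5,-133,26),(486,413)),((-48,-23,70),(329,164)),((48,-23,70),(561,161)),((-48,23,70),(335,36)),((48,23,70),(577,36))]
f=lambda p:np.concatenate([proj(place(L,*p),c)[0]-cv(u) for L,u in J])
r=least_squares(f,[610,-25,.1],x_scale=[10,10,.05],loss='soft_l1');print(r.x);print(f(r.x).reshape(-1,2))
def g(p):
    e=[proj(place((-20.5,-90,41),*p),c)[0]-cv((72,297)),proj(place((20.5,-90,41),*p),c)[0]-cv((164,296))]
    o=[]
    for x,u in((-20.5,(54,0)),(20.5,(158,0))):
        q=proj(place([(x,-90,41),(x,90,41)],*p),c); v=cv(u)
        t=(v[1]-q[0,1])/(q[1,1]-q[0,1]); o.append(q[0,0]+t*(q[1,0]-q[0,0])-v[0])
    return np.concatenate(e+[o])
r=least_squares(g,[470,-25,.1],x_scale=[10,10,.05]);print(r.x,g(r.x))
E
python3 fitw.py
```

```text
[609.3317 -23.6702   0.112 ]
[[-1.4979  1.3504]
 [ 0.3815  1.0611]
 [ 0.0744  1.1629]
 [ 0.5379  0.2305]
 [ 0.5764  0.0696]
 [-0.3305  0.0463]
 [-1.3927 -0.5426]
 [ 0.8465  0.6087]
 [-1.4171 -1.1144]
 [ 1.1281 -1.3019]]
[471.3821 -25.054    0.1248] [ 0.6179  0.079  -0.6526 -0.0983  1.1642 -1.1336]
```

```bash
python3 go.py 474 -45 110 0.12
```

```text
2.1667 [ 523.7407 -179.9803  300.6152] [ 3.1374 -0.0046  0.1086] [ 1.5807 -4.6154  0.7878] 1.0011183098913743
shift [-0.0357 -0.1404  0.1899] turn [ 0.0043 -0.0046 -0.0115]
```

Call:
send_rows(
  plan=[
    [[-0.005, -0.022, 0.026], [0, 0, 0], 1],
    [[-0.011, -0.044, 0.056], [0.001, -0.001, -0.003], 1],
    [[-0.018, -0.07, 0.09], [0.002, -0.002, -0.006], 1],
    [[-0.025, -0.096, 0.124], [0.003, -0.003, -0.009], 1],
    [[-0.031, -0.12, 0.155], [0.004, -0.005, -0.012], 1],
  ],
)

```text
clock: 2.58
eef_pos: [480.4, -64.7, 145.1]
tcp_rot: [3.141, -0.001, 0.12]
contact_force: [1.2, 0.1, -0.0]
opening: 0.997
```

```bash
python3 go.py 474 -45 100 0.12
```

```text
2.5833 [480.3687 -64.6927 145.0946] [ 3.1411 -0.0005  0.1199] [ 1.1695  0.1252 -0.005 ] 0.9971331188657965
shift [-0.004  -0.0203  0.0451] turn [ 0.0005 -0.0005 -0.0001]
```

Call:
send_rows(
  plan=[
    [[-0.002, -0.01, 0.015], [0, 0, 0], 1],
    [[-0.004, -0.019, 0.028], [0, 0, 0], 1],
    [[-0.004, -0.02, 0.034], [0, 0, 0], 1],
    [[-0.004, -0.02, 0.035], [0, 0, 0], 1],
    [[-0.004, -0.02, 0.035], [0, 0, 0], 1],
  ],
)

```text
clock: 3.0
eef_pos: [474.6, -45.6, 110.4]
tcp_rot: [3.141, -0.001, 0.12]
contact_force: [0.5, -0.0, 0.2]
opening: 0.999
```

Run:
```python
from h import *
from rig import status, viewer
s=status.sense(); print(s['eef_pos'],s['tcp_rot'],s['clock'])
im=viewer.grab_frame('wrist'); cv2.imwrite('pics/w2.png',im[:,:,::-1]); c=viewer.camera_params('wrist'); print(c['xyz'])
print(proj(place([[-20.5,90,41],[20.5,90,41],[-20.5,0,41],[20.5,0,41]],471.4,-25.5,.12),c))
```

```text
[474.6399 -45.629  110.4078] [ 3.1409 -0.001   0.1201] 3.0
[465.8213  30.7118 230.5493]
[[268.6052  46.0191]
 [355.5511  46.0568]
 [275.0515 228.9956]
 [350.0111 228.9562]]
```

View pics/w2.png

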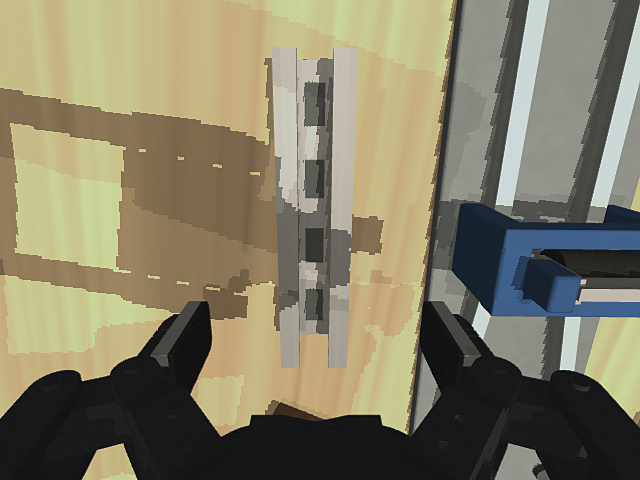

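Call:
send_rows(
  plan=[
    [[0, 0, 0.02], [0, 0, 0], 1],
    [[0, 0, 0.04], [0, 0, 0], 1],
    [[0, 0, 0.06], [0, 0, 0], 1],
    [[0, 0, 0.071], [0, 0, 0], 1],
    [[0, 0, 0.071], [0, 0, 0], 1],
  ],
)

```text
clock: 3.47
eef_pos: [474.6, -46.3, 38.7]
tcp_rot: [3.141, -0.0, 0.119]
contact_force: [-1.3, -0.3, 0.3]
opening: 1.003
```

Call:
send_rows(
  plan=[
    [[0, 0, 0], [0, 0, 0], -0.2],
    [[0, 0, 0], [0, 0, 0], -0.2],
    [[0, 0, 0], [0, 0, 0], -0.2],
    [[0, 0, 0], [0, 0, 0], -0.2],
    [[0, 0, 0], [0, 0, 0], -0.2],
  ],
  squeeze=50,
)

```text
clock: 3.88
eef_pos: [475.3, -46.4, 39.8]
tcp_rot: [3.141, -0.002, 0.119]
contact_force: [-1.1, -0.1, 6.0]
opening: 0.473
```

Run:
```python
from h import *
from rig import status, viewer
s=status.sense(); print(s['eef_pos'],s['tcp_rot'],s['clock'],s['opening'],s['contact_force'],s['wrist_torque'])
im=viewer.grab_frame('wrist'); cv2.imwrite('pics/w3.png',im[:,:,::-1])
```

```text
[475.2573 -46.441   39.8308] [ 3.1406 -0.0015  0.1192] 3.8833 0.4728341269230472 [-1.1441 -0.0727  5.9504] [-0.1131  0.2337  0.1044]
```

View pics/w3.png

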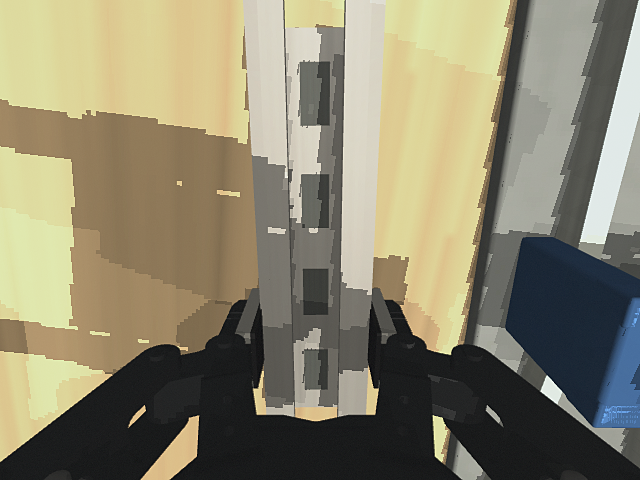

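Call:
send_rows(
  plan=[
    [[0, 0, -0.015], [0, 0, 0], -0.3],
    [[0, 0, -0.035], [0, 0, 0], -0.3],
    [[0, 0, -0.06], [0, 0, 0], -0.3],
    [[0, 0, -0.085], [0, 0, 0], -0.3],
    [[0, 0, -0.11], [0, 0, 0], -0.3],
  ],
)

```text
clock: 4.35
eef_pos: [474.6, -46.3, 151.2]
tcp_rot: [3.141, -0.001, 0.119]
contact_force: [-0.0, -0.3, -3.3]
opening: 0.47
```

```bash
python3 go.py 628 -193 150 0.107
```

```text
4.35 [474.6411 -46.3036 151.2429] [ 3.1406 -0.0014  0.1193] [-0.0371 -0.3228 -3.2502] 0.4695631098672638
shift [0.1348 0.1639 0.0016] turn [ 0.001  -0.0014  0.0123]
```

Call:
send_rows(
  plan=[
    [[0.008, 0.01, 0], [0, 0, 0], -0.3],
    [[0.024, 0.029, 0], [0, 0, 0.003], -0.3],
    [[0.042, 0.051, 0], [0, 0, 0.006], -0.3],
    [[0.06, 0.073, 0], [0, 0, 0.01], -0.3],
    [[0.08, 0.096, 0], [0.001, -0.001, 0.012], -0.3],
  ],
)

```text
clock: 4.77
eef_pos: [565.9, -133.2, 150.9]
tcp_rot: [-3.141, 0.0, 0.108]
contact_force: [-0.1, 0.0, -2.8]
opening: 0.469
```

```bash
python3 go.py 628 -193 150 0.107
```

```text
4.7667 [ 565.9418 -133.2364  150.8525] [-3.1415  0.0001  0.1075] [-0.0897  0.033  -2.822 ] 0.4687388032361805
shift [0.0553 0.0661 0.0008] turn [-0.0001  0.0001  0.0005]
```

Call:
send_rows(
  plan=[
    [[0.018, 0.021, 0], [0, 0, 0], -0.3],
    [[0.034, 0.041, 0], [0, 0, 0], -0.3],
    [[0.047, 0.057, 0], [0, 0, 0], -0.3],
    [[0.055, 0.066, 0.001], [0, 0, 0], -0.3],
    [[0.055, 0.066, 0.001], [0, 0, 0], -0.3],
  ],
)

```text
clock: 5.18
eef_pos: [629.0, -194.8, 148.8]
tcp_rot: [3.141, -0.0, 0.106]
contact_force: [-1.1, 0.4, -2.9]
opening: 0.471
```

Run:
```python
from h import *
from rig import status, viewer
s=status.sense(); print(s['eef_pos'],s['tcp_rot'],s['clock'],s['opening'],s['contact_force'],s['wrist_torque'])
c=viewer.camera_params('wrist')
im=viewer.grab_frame('wrist'); cv2.imwrite('pics/w4.png',im[:,:,::-1]); im=viewer.grab_frame('side'); cv2.imwrite('pics/s4.png',im[:,:,::-1])
for j in ([609.3,-23.7,.112],[610,-24,.107],[609,-26,.1]):
  print(proj(place([[-22.5,60,26],[22.5,60,26],[-22.5,150,26],[22.5,150,26],[-48,-23,70],[48,-23,70],[-34.5,-133,26],[34.5,-133,26]],*j),c).round(0).tolist())
```

```text
[ 629.0379 -194.7867  148.829 ] [ 3.1411 -0.0004  0.1064] 5.1833 0.4706912096697046 [-1.1383  0.3804 -2.9445] [-0.0591 -0.0507 -0.0368]
[[267.0, -198.0], [355.0, -199.0], [258.0, -471.0], [361.0, -472.0], [208.0, -42.0], [416.0, -43.0], [262.0, 180.0], [365.0, 180.0]]
[[269.0, -198.0], [357.0, -198.0], [261.0, -470.0], [365.0, -470.0], [210.0, -42.0], [417.0, -42.0], [262.0, 180.0], [365.0, 180.0]]
[[268.0, -193.0], [356.0, -192.0], [261.0, -464.0], [364.0, -463.0], [207.0, -38.0], [413.0, -36.0], [259.0, 183.0], [362.0, 184.0]]
```

View pics/w4.png

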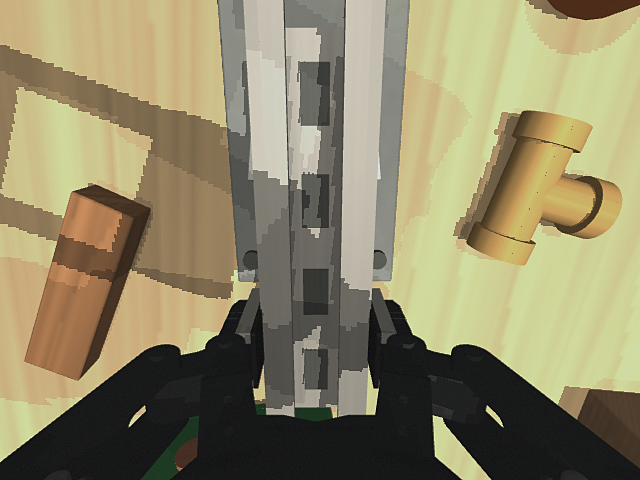

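View pics/s4.png

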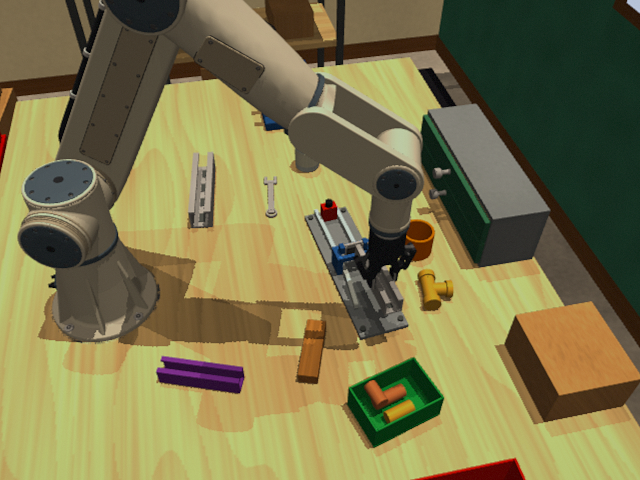

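Call:
send_rows(
  plan=[
    [[0, 0, 0.025], [0, 0, 0], -0.3],
    [[0, 0, 0.05], [0, 0, -0.002], -0.3],
    [[0, 0, 0.07], [0, 0, -0.004], -0.3],
    [[0, 0, 0.086], [0, 0, -0.004], -0.3],
    [[0, 0, 0.092], [0, 0, -0.004], -0.3],
  ],
)

```text
clock: 5.7
eef_pos: [624.1, -191.1, 54.2]
tcp_rot: [-3.139, 0.006, 0.112]
contact_force: [-0.7, 0.1, -3.1]
opening: 0.467
```

Run:
```python
from h import *
from rig import status, viewer
s=status.sense(); print(s['eef_pos'],s['tcp_rot'],s['clock'],s['opening'],s['contact_force'],s['wrist_torque'])
im=viewer.grab_frame('wrist'); cv2.imwrite('pics/w5.png',im[:,:,::-1])
```

```text
[ 624.1335 -191.1      54.1995] [-3.1386  0.0061  0.1119] 5.7 0.4673884592329898 [-0.7243  0.1205 -3.1205] [-0.1015  0.0632 -0.041 ]
```

View pics/w5.png

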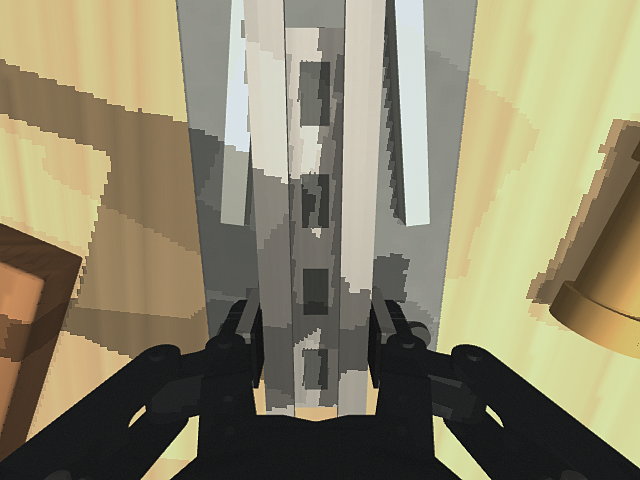

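```bash
python3 go.py 628.5 -193 53 0.111
```

```text
5.75 [ 624.318  -191.2627   54.2267] [-3.1386  0.0061  0.1118] [-0.5706 -0.0405 -3.8454] 0.4690765315382013
shift [0.004  0.0022 0.0012] turn [-0.003   0.0061  0.0008]
```

Call:
send_rows(
  plan=[
    [[0.002, 0.001, 0], [-0.001, 0.002, 0], -0.3],
    [[0.004, 0.002, 0], [-0.003, 0.005, 0], -0.3],
    [[0.004, 0.002, 0], [-0.003, 0.006, 0], -0.3],
    [[0.004, 0.002, 0.001], [-0.003, 0.006, 0], -0.3],
    [[0.004, 0.002, 0.002], [-0.003, 0.006, 0], -0.3],
  ],
)

```text
clock: 6.17
eef_pos: [629.1, -193.0, 53.2]
tcp_rot: [3.141, -0.001, 0.112]
contact_force: [0.5, 0.5, -4.0]
opening: 0.469
```

Run:
```python
from h import *
from rig import status, viewer
s=status.sense(); print(s['eef_pos'],s['tcp_rot'],s['clock'],s['opening'],s['contact_force'],s['wrist_torque'])
im=viewer.grab_frame('wrist'); cv2.imwrite('pics/w6.png',im[:,:,::-1])
```

```text
[ 629.0826 -192.9805   53.1645] [ 3.1409 -0.0014  0.1118] 6.1667 0.46870210722978256 [ 0.5346  0.4815 -4.0099] [-0.0263 -0.0448  0.0067]
```

View pics/w6.png

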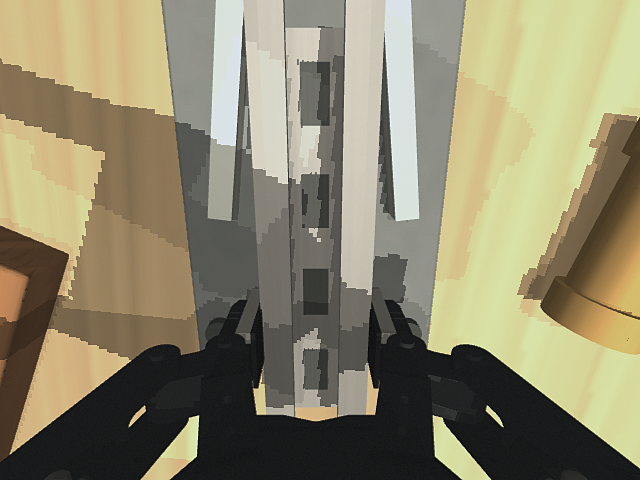

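Call:
send_rows(
  plan=[
    [[0, 0, 0.0005], [0, 0, 0], -0.3],
    [[0, 0, 0.001], [0, 0, 0], -0.3],
    [[0, 0, 0.0015], [0, 0, 0], -0.3],
    [[0, 0, 0.002], [0, 0, 0], -0.3],
    [[0, 0, 0.002], [0, 0, 0], -0.3],
  ],
)

```text
clock: 6.63
eef_pos: [628.9, -193.0, 51.9]
tcp_rot: [3.141, -0.001, 0.112]
contact_force: [-3.9, 0.5, 9.6]
opening: 0.469
```

Call:
send_rows(
  plan=[
    [[0, -0.004, -0.0003], [0, 0, 0], -0.3],
    [[0, -0.01, -0.0003], [0, 0, 0], -0.3],
    [[0, -0.016, -0.0003], [0, 0, 0], -0.3],
    [[0, -0.022, -0.0003], [0, 0, 0], -0.3],
    [[0, -0.028, -0.0003], [0, 0, 0], -0.3],
  ],
)

```text
clock: 7.05
eef_pos: [625.6, -164.3, 51.9]
tcp_rot: [3.141, -0.001, 0.112]
contact_force: [-0.0, -0.9, -3.5]
opening: 0.471
```

```bash
cat > st.py <<'E'
from h import *
from rig import status
s=status.sense(); j=np.array([610,-24.]); a=.112
d=s['eef_pos'][:2]-j; x=[np.cos(a),np.sin(a)]; y=[-np.sin(a),np.cos(a)]
F=s['contact_force']
print(s['clock'],'jig xy of tcp',d@x,d@y,'z',s['eef_pos'][2],'rot',s['tcp_rot'],'F along jig',F[:2]@x,F[:2]@y,F[2],'T',s['wrist_torque'],s['opening'])
E
python3 st.py
```

```text
7.05 jig xy of tcp -0.18450044326856846 -141.13341144239274 z 51.93648794191622 rot [ 3.1413 -0.0006  0.1119] F along jig -0.13750425228900026 -0.8719787655404558 -3.535115292889141 T [-0.0128 -0.0205  0.0064] 0.4707473413346929
```

Call:
send_rows(
  plan=[
    [[0, -0.003, 0.0003], [0, 0, 0], -0.3],
    [[0, -0.007, 0.0003], [0, 0, 0], -0.3],
    [[0, -0.011, 0.0003], [0, 0, 0], -0.3],
    [[0, -0.015, 0.0003], [0, 0, 0], -0.3],
    [[0, -0.018, 0.0003], [0, 0, 0], -0.3],
  ],
)

```text
clock: 7.47
eef_pos: [623.9, -146.2, 51.9]
tcp_rot: [3.141, -0.001, 0.112]
contact_force: [-0.1, -2.3, 2.1]
opening: 0.465
```

```bash
python3 st.py
```

```text
7.4667 jig xy of tcp 0.11783338528646589 -122.94227727780384 z 51.93366869723241 rot [ 3.1409 -0.0013  0.112 ] F along jig -0.34234229785492387 -2.286287365627575 2.075503661074997 T [-0.3279 -0.0837  0.0159] 0.46542604703706114
```

Call:
send_rows(
  plan=[
    [[0, -0.004, 0.0001], [0, 0, 0], -0.3],
    [[0, -0.008, 0.0001], [0, 0, 0], -0.3],
    [[0, -0.012, 0.0001], [0, 0, 0], -0.3],
    [[0, -0.016, 0.0001], [0, 0, 0], -0.3],
    [[0, -0.02, 0.0001], [0, 0, 0], -0.3],
  ],
)

```text
clock: 7.88
eef_pos: [621.7, -126.2, 51.9]
tcp_rot: [3.141, -0.002, 0.112]
contact_force: [0.9, -4.5, 0.0]
opening: 0.467
```

```bash
python3 st.py
```

```text
7.8833 jig xy of tcp 0.21995423976562006 -102.83276229991436 z 51.89082536917569 rot [ 3.1407 -0.0016  0.1119] F along jig 0.3571360872728809 -4.616133748037928 0.044808676050216656 T [-0.7077 -0.0424  0.0154] 0.466560648849594
```

Call:
send_rows(
  plan=[
    [[0, -0.005, 0.0001], [0, 0, 0], -0.3],
    [[0, -0.01, 0.0001], [0, 0, 0], -0.3],
    [[0, -0.015, 0.0001], [0, 0, 0], -0.3],
    [[0, -0.02, 0.0001], [0, 0, 0], -0.3],
    [[0, -0.025, 0.0001], [0, 0, 0], -0.3],
  ],
)

```text
clock: 8.3
eef_pos: [618.9, -100.8, 51.9]
tcp_rot: [3.141, -0.002, 0.112]
contact_force: [0.5, -4.9, 2.5]
opening: 0.467
```

```bash
python3 st.py
```

```text
8.3 jig xy of tcp 0.30785508666929357 -77.30199153987832 z 51.89497996110241 rot [ 3.1405 -0.0018  0.1121] F along jig -0.05818340383255614 -4.927187760105773 2.5086730814181903 T [-0.8162  0.0012 -0.0009] 0.46735303417258783
```

Call:
send_rows(
  plan=[
    [[0, -0.005, 0], [0, 0, 0], -0.3],
    [[0, -0.01, 0], [0, 0, 0], -0.3],
    [[0, -0.015, 0], [0, 0, 0], -0.3],
    [[0, -0.02, 0], [0, 0, 0], -0.3],
    [[0, -0.025, 0], [0, 0, 0], -0.3],
  ],
)

```text
clock: 8.72
eef_pos: [616.1, -75.4, 51.9]
tcp_rot: [3.141, -0.002, 0.112]
contact_force: [0.6, -5.4, 2.3]
opening: 0.469
```

Run:
```python
from h import *
from rig import viewer
import st
im=viewer.grab_frame('wrist'); cv2.imwrite('pics/w7.png',im[:,:,::-1]); im=viewer.grab_frame('side'); cv2.imwrite('pics/s7.png',im[:,:,::-1])
```

```text
8.7167 jig xy of tcp 0.3514100504767936 -51.805729207936146 z 51.89449970134483 rot [ 3.1405 -0.0018  0.1121] F along jig 0.038193778775743176 -5.47513860261394 2.3443521949382653 T [-0.7503 -0.0856 -0.0121] 0.4690242520955166
```

View pics/w7.png

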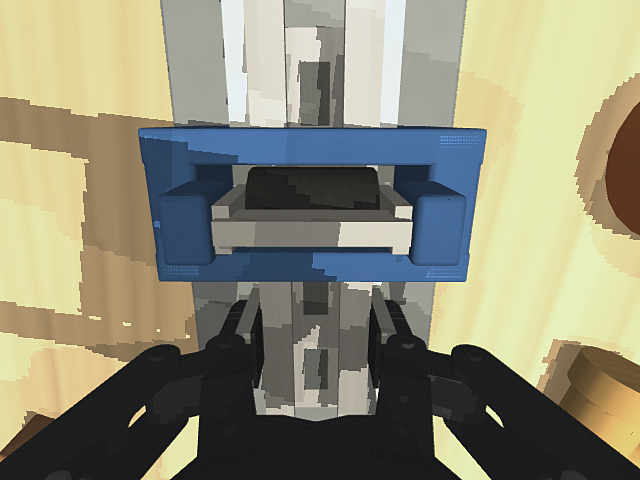

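View pics/s7.png

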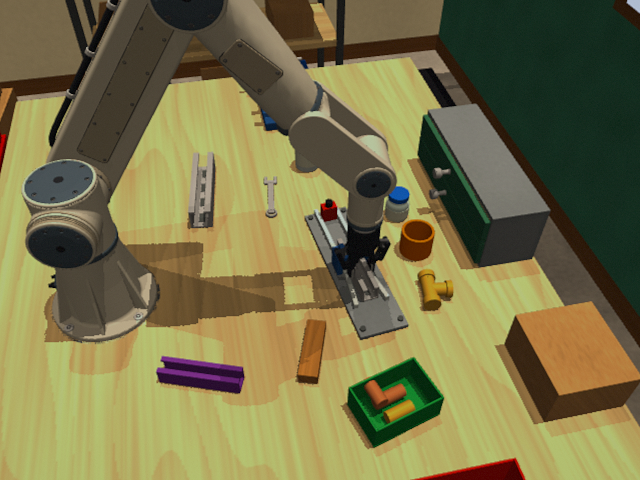

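Call:
send_rows(
  plan=[
    [[0, 0, -0.0005], [0, 0, 0], 0.5],
    [[0, 0, -0.001], [0, 0, 0], 0.5],
    [[0, 0, -0.001], [0, 0, 0], 0.5],
    [[0, 0.005, -0.001], [0, 0, 0], 0.5],
    [[0, 0.015, -0.001], [0, 0, 0], 0.5],
  ],
)

```text
clock: 9.23
eef_pos: [617.5, -89.4, 52.7]
tcp_rot: [-3.141, -0.001, 0.113]
contact_force: [-0.1, -0.5, 0.1]
opening: 0.748
```

Call:
send_rows(
  plan=[
    [[0, 0.01, 0], [0, 0, 0], 0.5],
    [[0, 0.02, 0], [0, 0, 0], 0.5],
    [[0, 0.029, 0], [0, 0, 0], 0.5],
    [[0, 0.031, 0], [0, 0, 0], 0.5],
    [[0, 0.031, 0], [0, 0, 0], 0.5],
  ],
)

```text
clock: 9.65
eef_pos: [621.0, -121.4, 52.7]
tcp_rot: [-3.141, -0.001, 0.111]
contact_force: [-0.3, -0.5, -0.0]
opening: 0.753
```

Run:
```python
from h import *
from rig import viewer
import st
im=viewer.grab_frame('wrist'); cv2.imwrite('pics/w8.png',im[:,:,::-1])
```

```text
9.65 jig xy of tcp 0.07254223329063875 -98.03526410786128 z 52.693744172975464 rot [-3.1413 -0.0013  0.1114] F along jig -0.349510015863405 -0.4970773187603144 -0.006255939822829669 T [-0.0036 -0.0276  0.0393] 0.7525077982040084
```

View pics/w8.png

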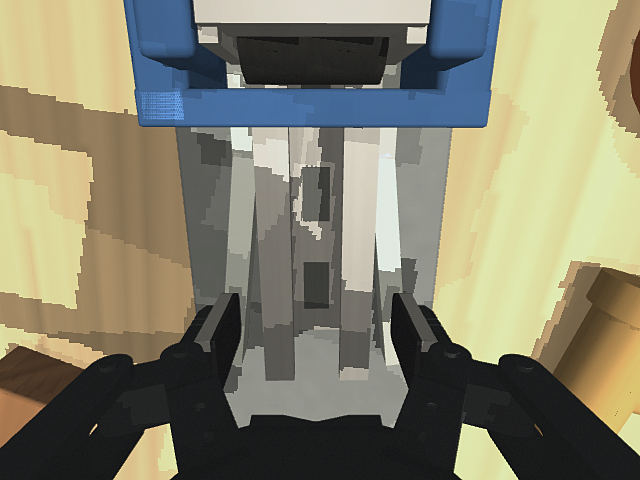

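Call:
send_rows(
  plan=[
    [[0, 0, 0], [0, 0, 0], -0.3],
    [[0, 0, 0], [0, 0, 0], -0.3],
    [[0, 0, 0], [0, 0, 0], -0.3],
    [[0, 0, 0], [0, 0, 0], -0.3],
    [[0, -0.004, 0], [0, 0, 0], -0.3],
  ],
  squeeze=40,
)

```text
clock: 10.12
eef_pos: [620.6, -117.3, 52.8]
tcp_rot: [3.141, -0.001, 0.112]
contact_force: [0.8, -4.1, 1.6]
opening: 0.469
```

Call:
send_rows(
  plan=[
    [[0, -0.005, 0], [0, 0, 0], -0.3],
    [[0, -0.01, 0], [0, 0, 0], -0.3],
    [[0, -0.015, 0], [0, 0, 0], -0.3],
    [[0, -0.02, 0], [0, 0, 0], -0.3],
    [[0, -0.025, 0], [0, 0, 0], -0.3],
  ],
)

```text
clock: 10.53
eef_pos: [617.8, -91.9, 52.8]
tcp_rot: [3.141, -0.001, 0.113]
contact_force: [-0.5, -3.4, 0.3]
opening: 0.47
```

```bash
python3 st.py
```

```text
10.5333 jig xy of tcp 0.13632092473280663 -68.30770229938234 z 52.79748166708766 rot [ 3.141  -0.0014  0.1125] F along jig -0.8771771610150362 -3.3596327128985193 0.2831594881473968 T [-0.6834  0.1015  0.017 ] 0.4698467806087265
```

Call:
send_rows(
  plan=[
    [[0, -0.004, 0], [0, 0, 0], -0.3],
    [[0, -0.008, 0], [0, 0, 0], -0.3],
    [[0, -0.012, 0], [0, 0, 0], -0.3],
    [[0, -0.016, 0], [0, 0, 0], -0.3],
    [[0, -0.02, 0], [0, 0, 0], -0.3],
  ],
)

```text
clock: 10.95
eef_pos: [615.5, -71.6, 52.8]
tcp_rot: [3.141, -0.001, 0.112]
contact_force: [0.1, -3.4, 0.9]
opening: 0.47
```

Call:
send_rows(
  plan=[
    [[0, 0, 0], [0, 0, 0], 0.6],
    [[0, 0, 0], [0, 0, 0], 0.6],
    [[0, 0, 0], [0, 0, 0], 0.6],
    [[0, 0, -0.01], [0, 0, 0], 0.6],
    [[0, 0, -0.03], [0, 0, 0], 0.6],
  ],
)

```text
clock: 11.37
eef_pos: [613.8, -71.4, 81.4]
tcp_rot: [-3.141, 0.003, 0.112]
contact_force: [-0.1, 0.0, -0.0]
opening: 0.799
```

```bash
python3 st.py
```

```text
11.3667 jig xy of tcp -1.535281007945137 -47.52970058451703 z 81.4333584504539 rot [-3.141   0.0027  0.1122] F along jig -0.13170939381779012 0.03383288723224111 -0.03176085470005936 T [ 0.0228  0.0049 -0.0131] 0.7993697427135427
```

Call:
send_rows(
  plan=[
    [[0, 0, -0.025], [0, 0, 0], 0.6],
    [[0, 0, -0.05], [0, 0, 0], 0.6],
    [[0, -0.005, -0.07], [0, 0, 0], 0.6],
    [[0, -0.02, -0.08], [0, 0, 0], 0.6],
    [[0, -0.045, -0.08], [0, 0, 0], 0.6],
  ],
)

```text
clock: 11.78
eef_pos: [610.6, -27.3, 164.7]
tcp_rot: [3.141, -0.002, 0.11]
contact_force: [1.7, 1.1, -0.3]
opening: 0.8
```

Call:
send_rows(
  plan=[
    [[0, -0.025, 0], [0, 0, 0], 0.6],
    [[0, -0.05, 0], [0, 0, 0], 0.6],
    [[0, -0.07, 0], [0, 0, 0], 0.6],
    [[0, -0.078, 0], [0, 0, 0], 0.6],
    [[0, -0.078, 0], [0, 0, 0], 0.6],
  ],
)

```text
clock: 12.2
eef_pos: [601.5, 52.4, 164.6]
tcp_rot: [-3.142, -0.002, 0.112]
contact_force: [0.1, -0.6, -0.3]
opening: 0.801
```

Run:
```python
from h import *
from rig import viewer
import st
import pickle
c=viewer.camera_params('wrist'); pickle.dump(c,open('w9.pkl','wb'))
im=viewer.grab_frame('wrist'); cv2.imwrite('pics/w9.png',im[:,:,::-1])
for y in (100,110,120): print(y,proj(place([[-20.5,y,53],[20.5,y,53]],610,-24,.112),c).tolist())
for y in (152,163,174): print(y,proj(place([[-20,y,58],[20,y,58],[-20,y,12],[20,y,12]],610,-24,.112),c).tolist())
```

```text
12.2 jig xy of tcp 0.06969993687152434 76.85681461651373 z 164.59598603013342 rot [-3.1415 -0.0018  0.1121] F along jig -0.0034503897646369092 -0.5540374745168308 -0.3055832422687518 T [0.0163 0.0116 0.0029] 0.8006082848772337
100 [[283.20336097085357, 207.20734099608973], [345.7812139084745, 207.21383296917543]]
110 [[282.7958899872513, 192.1007614042066], [346.1819273631514, 192.11257456900864]]
120 [[282.3777545761206, 176.5988088170844], [346.5931247021588, 176.6162212588355]]
152 [[281.0557247953966, 124.21667437761673], [347.88272275228235, 124.25394111027684], [286.72286242137943, 123.67517088416012], [342.28971844402935, 123.7063238293373]]
163 [[280.5303125325014, 104.68499963143468], [348.39923360349195, 104.73009762798266], [286.3604278320028, 107.47058372722829], [342.64577923110625, 107.50712821133531]]
174 [[279.9882538933448, 84.53451251675567], [348.93210264115913, 84.58792314392157], [285.9884962280991, 90.8413814696816], [343.0111671075112, 90.88359116047963]]
```

View pics/w9.png

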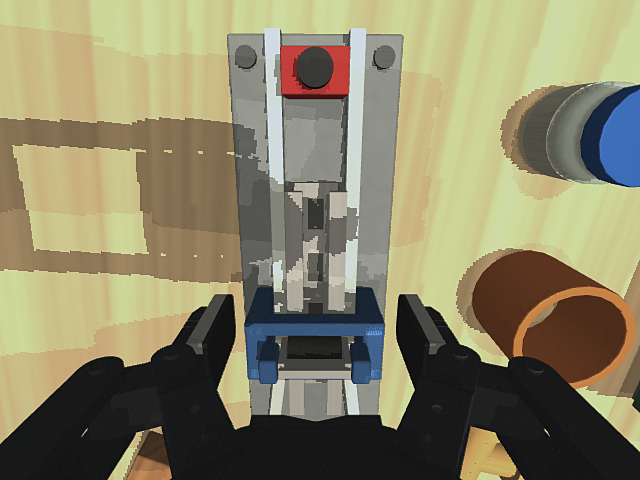

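Call:
send_rows(
  plan=[
    [[0, 0, 0.025], [0, 0, 0], 0.6],
    [[0, 0, 0.055], [0, 0, 0], 0.6],
    [[0, 0, 0.08], [0, 0, 0], 0.6],
    [[0, 0, 0.1], [0, 0, 0], 0.6],
    [[0, 0, 0.105], [0, 0, 0], 0.6],
  ],
)

```text
clock: 12.67
eef_pos: [599.8, 49.8, 56.2]
tcp_rot: [3.141, 0.003, 0.111]
contact_force: [-1.0, -0.3, -0.1]
opening: 0.8
```

```bash
python3 st.py; python3 go.py 601.5 52.4 53 .112
```

```text
12.6667 jig xy of tcp -1.8930714240514752 74.45092184171644 z 56.244105431943616 rot [3.1411 0.0033 0.1107] F along jig -1.0517168390322482 -0.13857736303802085 -0.09134601871043652 T [-0.0051  0.0499  0.0011] 0.7995182093235345
12.6667 [599.7977  49.7729  56.2441] [3.1411 0.0033 0.1107] [-1.0296 -0.2553 -0.0913] 0.7995182093235345
shift [ 0.002  -0.0024  0.0032] turn [ 0.0005  0.0033 -0.0013]
```

Call:
send_rows(
  plan=[
    [[0.001, -0.001, 0.002], [0, 0.002, 0], 0.6],
    [[0.002, -0.002, 0.003], [0, 0.003, -0.001], 0.6],
    [[0.002, -0.002, 0.003], [0, 0.003, -0.001], 0.6],
    [[0.002, -0.002, 0.003], [0, 0.003, -0.001], 0.6],
    [[0.002, -0.002, 0.003], [0, 0.003, -0.001], 0.6],
  ],
)

```text
clock: 13.08
eef_pos: [602.4, 52.0, 54.5]
tcp_rot: [3.141, -0.002, 0.112]
contact_force: [-0.3, 0.3, 0.4]
opening: 0.802
```

Call:
send_rows(
  plan=[
    [[0, 0, 0], [0, 0, 0], -0.3],
    [[0, 0, 0], [0, 0, 0], -0.3],
    [[0, 0, 0], [0, 0, 0], -0.3],
    [[0, 0, 0], [0, 0, 0], -0.3],
    [[0, 0, 0], [0, 0, 0], -0.3],
  ],
  squeeze=25,
)

```text
clock: 13.5
eef_pos: [602.7, 52.1, 55.2]
tcp_rot: [3.141, -0.002, 0.111]
contact_force: [-1.8, -0.9, 5.7]
opening: 0.471
```

Run:
```python
from h import *
from rig import viewer
import st
im=viewer.grab_frame('wrist'); cv2.imwrite('pics/w10.png',im[:,:,::-1])
```

```text
13.5 jig xy of tcp 1.2594205457529606 76.42264100127571 z 55.22205389265009 rot [ 3.1411 -0.0025  0.1113] F along jig -1.8425207645333208 -0.713692615929696 5.65497572869226 T [-0.0185  0.2419 -0.2352] 0.4714891349495913
```

View pics/w10.png

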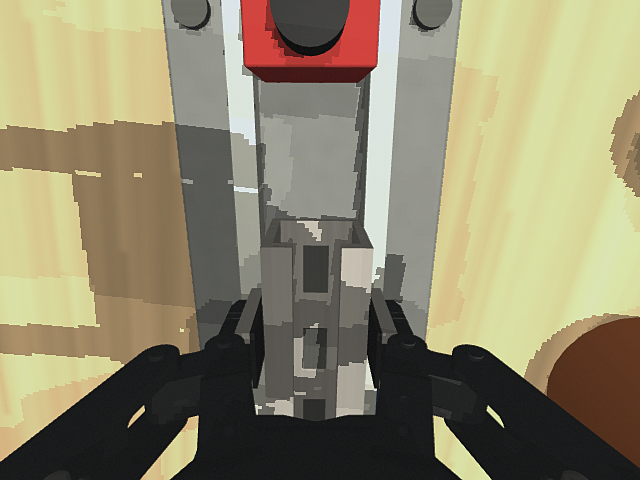

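Call:
send_rows(
  plan=[
    [[-0.0005, -0.004, 0], [0, 0, 0], -0.3],
    [[-0.0005, -0.009, 0], [0, 0, 0], -0.3],
    [[-0.0005, -0.014, 0], [0, 0, 0], -0.3],
    [[-0.0005, -0.019, 0], [0, 0, 0], -0.3],
    [[-0.0005, -0.024, 0], [0, 0, 0], -0.3],
  ],
)

```text
clock: 13.97
eef_pos: [599.7, 76.4, 55.3]
tcp_rot: [3.141, -0.003, 0.112]
contact_force: [1.7, -4.3, -1.2]
opening: 0.477
```

```bash
python3 st.py
```

```text
13.9667 jig xy of tcp 0.9580501469544137 100.89461498269362 z 55.27263868391926 rot [ 3.1408 -0.0028  0.1117] F along jig 1.251116319125488 -4.460231650971215 -1.156786937855551 T [-0.5138 -0.2706  0.1203] 0.47660274970081634
```

Call:
send_rows(
  plan=[
    [[0, -0.004, 0], [0, 0, 0], -0.3],
    [[0, -0.008, 0], [0, 0, 0], -0.3],
    [[0, -0.012, 0], [0, 0, 0], -0.3],
    [[0, -0.016, 0], [0, 0, 0], -0.3],
    [[0, -0.019, 0], [0, 0, 0], -0.3],
  ],
)

```text
clock: 14.38
eef_pos: [597.5, 95.7, 55.3]
tcp_rot: [3.141, -0.003, 0.112]
contact_force: [2.6, -3.2, -1.1]
opening: 0.477
```

Run:
```python
from h import *
from rig import viewer
import st
im=viewer.grab_frame('wrist'); cv2.imwrite('pics/w11.png',im[:,:,::-1])
```

```text
14.3833 jig xy of tcp 0.982604298974992 120.36935650832741 z 55.25950133575291 rot [ 3.1408 -0.0028  0.1119] F along jig 2.2034483434140046 -3.4903439451800318 -1.098232030452922 T [-0.53   -0.158   0.1095] 0.476955984523019
```

View pics/w11.png

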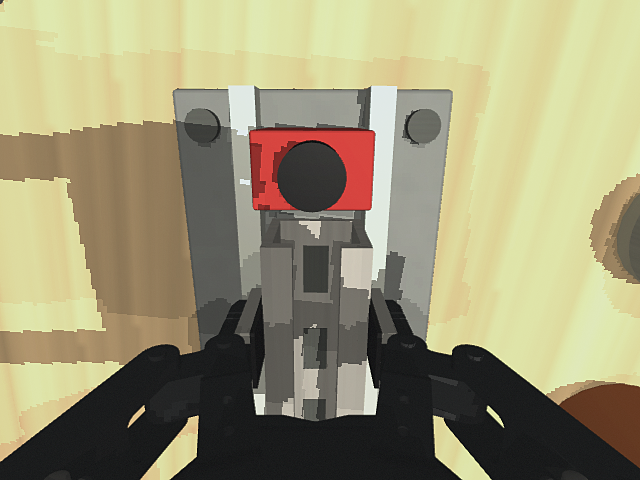

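Call:
send_rows(
  plan=[
    [[0, -0.002, 0], [0, 0, 0], -0.3],
    [[0, -0.004, 0], [0, 0, 0], -0.3],
    [[0, -0.006, 0], [0, 0, 0], -0.3],
    [[0, -0.008, 0], [0, 0, 0], -0.3],
    [[0, -0.008, 0], [0, 0, 0], -0.3],
  ],
)

```text
clock: 14.85
eef_pos: [596.6, 104.5, 55.3]
tcp_rot: [3.141, -0.003, 0.112]
contact_force: [1.1, -0.7, -0.0]
opening: 0.478
```

Run:
```python
from h import *
from rig import viewer
import st
im=viewer.grab_frame('wrist')
cv2.imwrite('pics/w12.png',cv2.resize(im[150:300,220:420,::-1],None,fx=4,fy=4,interpolation=cv2.INTER_CUBIC))
```

```text
14.85 jig xy of tcp 0.9993814520728863 129.1599019115776 z 55.26420912269206 rot [ 3.1414 -0.0029  0.1119] F along jig 1.0215910403957158 -0.8504018733228422 -0.029362378550429558 T [-0.131  -0.173   0.1374] 0.4777188207923854
```

View pics/w12.png

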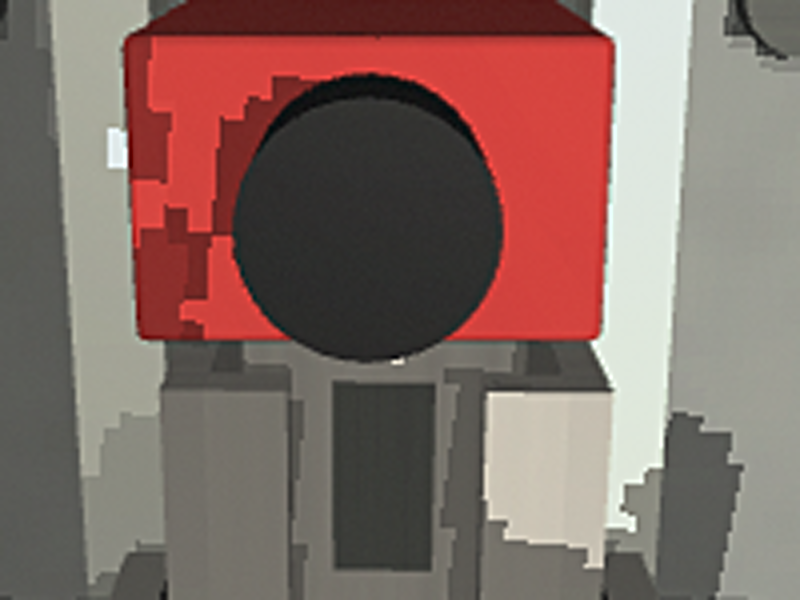

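```bash
cat > gap.py <<'E'
from h import *
from rig import viewer
c=viewer.camera_params('wrist')
import sys
vs,vc=map(float,sys.argv[1:])
d=(back([[312,vs]],58,c)-back([[312,vc]],53,c))[0]
print(d[0]*-np.sin(.112)+d[1]*np.cos(.112))
E
python3 gap.py 234.7 247.5
```

```text
6.375035217771852
```

Call:
send_rows(
  plan=[
    [[0, -0.001, 0], [0, 0, 0], -0.3],
    [[0, -0.002, 0], [0, 0, 0], -0.3],
    [[0, -0.003, 0], [0, 0, 0], -0.3],
    [[0, -0.0035, 0], [0, 0, 0], -0.3],
    [[0, -0.0035, 0], [0, 0, 0], -0.3],
  ],
)

```text
clock: 15.32
eef_pos: [596.2, 108.0, 55.3]
tcp_rot: [3.142, -0.003, 0.112]
contact_force: [1.0, -1.9, -0.1]
opening: 0.472
```

```bash
cat > look.py <<'E'
from h import *
from rig import viewer
import st,sys
im=viewer.grab_frame('wrist')
cv2.imwrite(f'pics/{sys.argv[1]}.png',cv2.resize(im[150:300,220:420,::-1],None,fx=4,fy=4,interpolation=cv2.INTER_CUBIC))
E
python3 look.py w13
```

```text
15.3167 jig xy of tcp 1.0276680617068974 132.7409062103567 z 55.300136672253856 rot [ 3.1416 -0.003   0.1118] F along jig 0.8185643326052691 -1.9651240544003852 -0.05930620991430202 T [-0.3525 -0.1372  0.1771] 0.4715819357602724
```

View pics/w13.png

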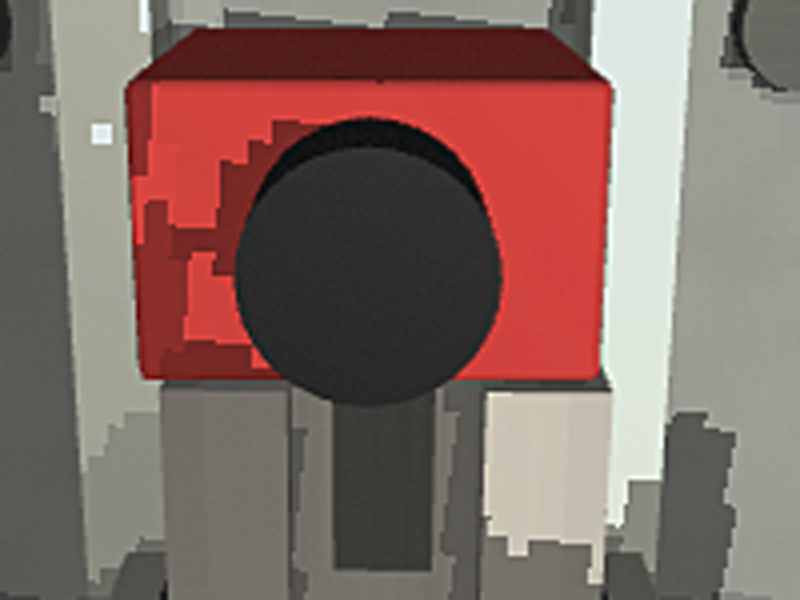

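```bash
python3 gap.py 244.7 247.5
```

```text
2.784609183003702
```

Call:
send_rows(
  plan=[
    [[0, -0.0003, 0], [0, 0, 0], -0.3],
    [[0, -0.0006, 0], [0, 0, 0], -0.3],
    [[0, -0.0009, 0], [0, 0, 0], -0.3],
    [[0, -0.0012, 0], [0, 0, 0], -0.3],
    [[0, -0.0012, 0], [0, 0, 0], -0.3],
  ],
)

```text
clock: 15.78
eef_pos: [596.1, 109.2, 55.3]
tcp_rot: [-3.142, -0.003, 0.112]
contact_force: [1.8, -3.7, -0.8]
opening: 0.478
```

```bash
python3 st.py
```

```text
15.7833 jig xy of tcp 1.04090064057276 133.95753924952842 z 55.29977647901776 rot [-3.1416 -0.003   0.1118] F along jig 1.4299877186976357 -3.836963637504756 -0.7591042276410738 T [-0.5156 -0.1366  0.1859] 0.47756941866142993
```

Call:
send_rows(
  plan=[
    [[0, -0.0002, 0], [0, 0, 0], -0.3],
    [[0, -0.0004, 0], [0, 0, 0], -0.3],
    [[0, -0.0006, 0], [0, 0, 0], -0.3],
    [[0, -0.0008, 0], [0, 0, 0], -0.3],
    [[0, -0.0008, 0], [0, 0, 0], -0.3],
  ],
)

```text
clock: 16.2
eef_pos: [595.9, 110.1, 55.3]
tcp_rot: [-3.142, -0.003, 0.112]
contact_force: [1.6, -2.3, -1.1]
opening: 0.471
```

```bash
python3 look.py w14
```

```text
16.2 jig xy of tcp 0.9946026740725398 134.79901385095567 z 55.273026711069846 rot [-3.1416 -0.0029  0.1119] F along jig 1.2861899194721973 -2.4800082543722266 -1.0953807633893238 T [-0.4724 -0.235   0.1544] 0.47091149478025324
```

View pics/w14.png

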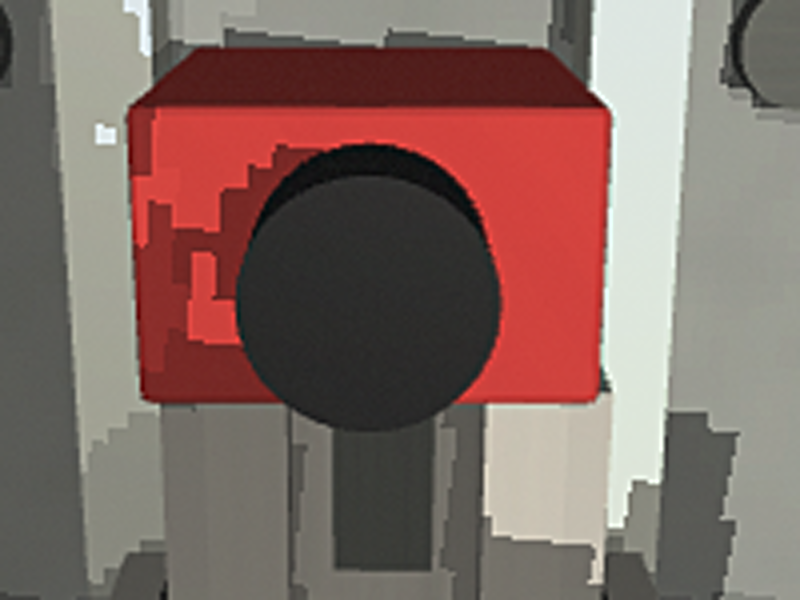

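Call:
send_rows(
  plan=[
    [[0, -0.0002, 0], [0, 0, 0], -0.3],
    [[0, -0.0003, 0], [0, 0, 0], -0.3],
    [[0, -0.0004, 0], [0, 0, 0], -0.3],
    [[0, -0.0005, 0], [0, 0, 0], -0.3],
    [[0, -0.0006, 0], [0, 0, 0], -0.3],
  ],
)

```text
clock: 16.67
eef_pos: [595.9, 110.4, 55.3]
tcp_rot: [3.141, -0.003, 0.112]
contact_force: [1.6, -5.7, -2.0]
opening: 0.473
```

```bash
python3 st.py
```

```text
16.6667 jig xy of tcp 1.0418827906469954 135.15694384125524 z 55.30047747635007 rot [ 3.1413 -0.003   0.112 ] F along jig 1.003590709992145 -5.802999391630103 -1.9637323649592533 T [-0.8801 -0.247   0.163 ] 0.47278216800539585
```

Call:
send_rows(
  plan=[
    [[0, -0.0002, 0], [0, 0, 0], -0.3],
    [[0, -0.0003, 0], [0, 0, 0], -0.3],
    [[0, -0.0004, 0], [0, 0, 0], -0.3],
    [[0, -0.0005, 0], [0, 0, 0], -0.3],
    [[0, -0.0005, 0], [0, 0, 0], -0.3],
  ],
)

```text
clock: 17.08
eef_pos: [595.9, 110.4, 55.3]
tcp_rot: [3.141, -0.003, 0.112]
contact_force: [1.3, -7.2, -0.2]
opening: 0.473
```

```bash
python3 look.py w15
```

```text
17.0833 jig xy of tcp 0.9914668343212693 135.17333929478073 z 55.280218021918 rot [ 3.1407 -0.0029  0.1121] F along jig 0.4967886434693568 -7.344694522421787 -0.2258222807057006 T [-1.0532 -0.313   0.1765] 0.47297945534155994
```

View pics/w15.png

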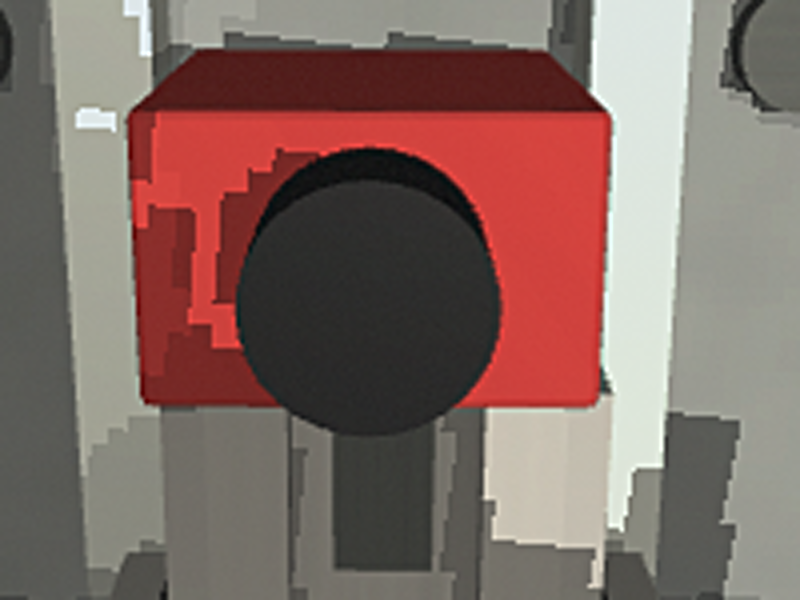

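Call:
send_rows(
  plan=[
    [[0, -0.0004, 0], [0, 0, 0], -0.3],
    [[0, -0.0008, 0], [0, 0, 0], -0.3],
    [[0, -0.001, 0], [0, 0, 0], -0.3],
    [[0, -0.001, 0], [0, 0, 0], -0.3],
    [[0, -0.001, 0], [0, 0, 0], -0.3],
  ],
)

```text
clock: 17.55
eef_pos: [595.9, 110.5, 55.3]
tcp_rot: [3.139, -0.003, 0.112]
contact_force: [3.0, -10.6, -1.1]
opening: 0.475
```

```bash
python3 look.py w16
```

```text
17.55 jig xy of tcp 0.9888754242538484 135.2281068202465 z 55.286562284013584 rot [ 3.1395 -0.0028  0.1123] F along jig 1.7619221422868292 -10.847788772228112 -1.0783319073187645 T [-1.4511 -0.3887  0.1261] 0.47509556297167066
```

View pics/w16.png

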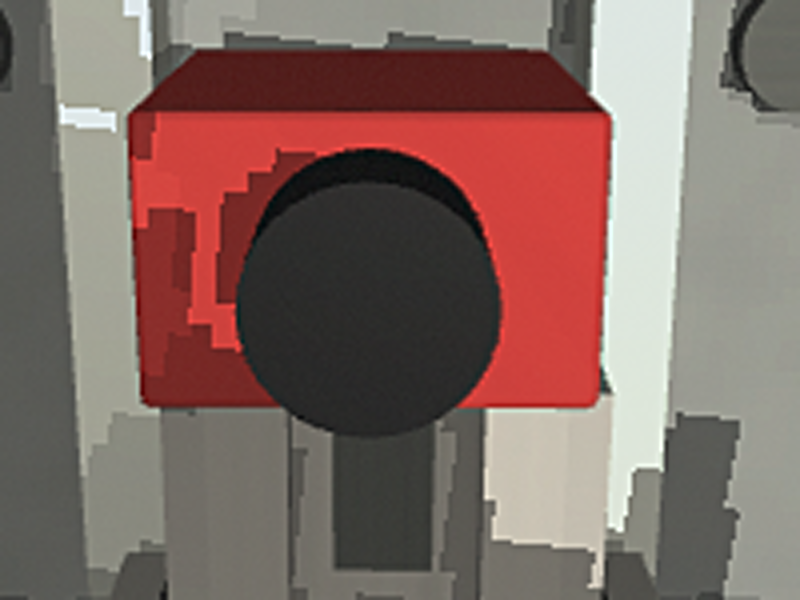

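Call:
send_rows(
  plan=[
    [[0, 0, 0], [0, 0, 0], -0.3],
    [[0, 0, 0], [0, 0, 0], -0.3],
    [[0, 0, 0], [0, 0, 0], 0.6],
    [[0, 0, 0], [0, 0, 0], 0.6],
    [[0, 0, 0], [0, 0, 0], 0.6],
  ],
)

```text
clock: 18.02
eef_pos: [595.6, 110.9, 55.3]
tcp_rot: [3.14, -0.002, 0.112]
contact_force: [0.1, -0.3, 0.3]
opening: 0.804
```

```bash
python3 look.py w17
```

```text
18.0167 jig xy of tcp 0.8173885427636214 135.67139897926356 z 55.268038805087464 rot [ 3.14   -0.0025  0.1122] F along jig 0.058732983351507215 -0.31694019518878874 0.25541344802176535 T [-0.0044 -0.046   0.0188] 0.8036733183021261
```

View pics/w17.png

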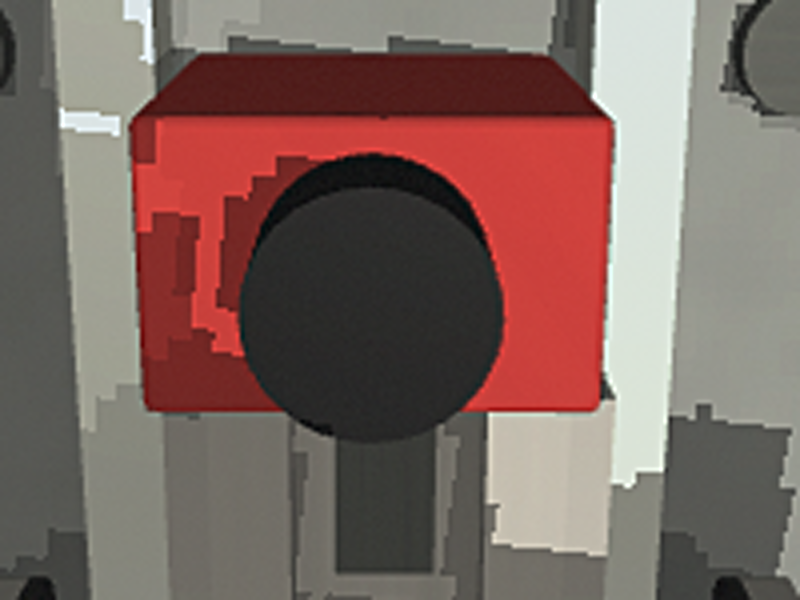

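Call:
send_rows(
  plan=[
    [[0, 0, -0.015], [0, 0, 0], 0.6],
    [[0, 0, -0.035], [0, 0, 0], 0.6],
    [[0, 0, -0.06], [0, 0, 0], 0.6],
    [[0, 0, -0.085], [0, 0, 0], 0.6],
    [[0, 0, -0.11], [0, 0, 0], 0.6],
  ],
)

```text
clock: 18.48
eef_pos: [595.0, 111.2, 166.3]
tcp_rot: [3.14, -0.002, 0.112]
contact_force: [0.9, 0.4, 0.2]
opening: 0.801
```

```bash
python3 go.py 601.5 52.4 164.6 .112
```

```text
18.4833 [595.0313 111.2171 166.2797] [ 3.1402 -0.002   0.1122] [0.947  0.417  0.2009] 0.8014158523292811
shift [-0.0002  0.0592  0.0018] turn [ 0.0014 -0.002   0.0002]
```

Call:
send_rows(
  plan=[
    [[0, 0.015, 0], [0, 0, 0], 0.6],
    [[0, 0.035, 0], [0, 0, 0], 0.6],
    [[0, 0.052, 0.001], [0.001, -0.001, 0], 0.6],
    [[0, 0.059, 0.002], [0.001, -0.002, 0], 0.6],
    [[0, 0.059, 0.002], [0.001, -0.002, 0], 0.6],
  ],
)

```text
clock: 18.9
eef_pos: [601.4, 51.2, 163.8]
tcp_rot: [3.141, 0.001, 0.11]
contact_force: [-0.5, 0.5, -0.0]
opening: 0.8
```

Run:
```python
from h import *
from rig import viewer
import st, pickle
c=viewer.camera_params('wrist')
im=viewer.grab_frame('wrist'); cv2.imwrite('pics/w18.png',im[:,:,::-1])
s=viewer.grab_frame('side'); cv2.imwrite('pics/s18.png',s[:,:,::-1])
o=cv2.imread('pics/w9.png')
a=np.hstack([x[20:120,240:400] for x in (o,im[:,:,::-1])]); cv2.imwrite('pics/cmp.png',cv2.resize(a,None,fx=2.5,fy=2.5,interpolation=cv2.INTER_CUBIC))
c0=pickle.load(open('w9.pkl','rb')); 
P=place([[0,168,58],[0,210,26]],610,-24,.112); print(proj(P,c0),proj(P,c))
red=lambda i:(i[:,:,0].astype(int)>120)&(i[:,:,1]<80)
for k,i,cc in(('old',o[:,:,::-1],c0),('new',im,c)):
    m=red(i)&(np.arange(480)[:,None]<150); ys,xs=np.where(m[:, 285:296]); print(k,ys.max(), ys.min(), [back([[290,v]],58,cc)[0] for v in (ys.max()+.5,)])
```

```text
18.9 jig xy of tcp -0.1698832400602516 75.72676246434713 z 163.78326311265565 rot [3.1411 0.0009 0.1105] F along jig -0.4787415831723377 0.5964284006595197 -0.04126842926515335 T [ 0.016   0.0459 -0.0346] 0.8004494115439896
[[314.4691  95.6286]
 [314.4822  28.1623]] [[315.1223  93.3621]
 [315.1123  25.6808]]
old 93 46 [array([576.8906, 142.495 ,  58.    ])]
new 91 43 [array([576.6032, 142.3359,  58.    ])]
```

View pics/w18.png

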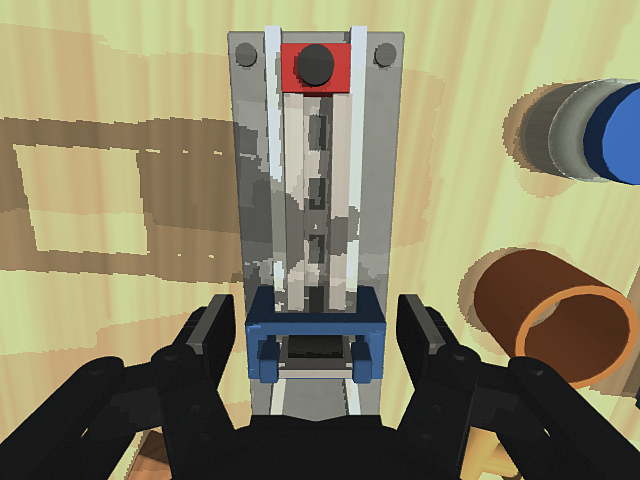

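View pics/cmp.png

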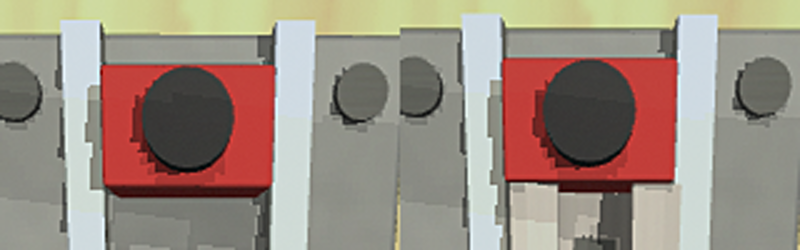

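View pics/s18.png

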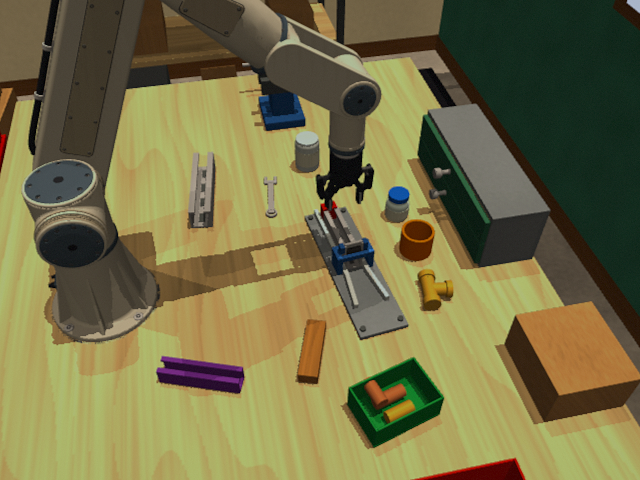

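```bash
python3 -c "
from rig import job
print(job.sign_off())"
```

```text
the job is handed in; nothing more can be done
None
```

The channel is in the jig, slot side up, with its leading end against the red stop. I released it, raised the gripper clear and handed the job in at about 19 s of the 64 s allowed.

**What I did:** I laid the channel on the flared end of the bed and slid it under the bridge and roller, regripping once. Then I took hold of it beyond the bridge and drew it slowly up to the stop. At the end the arm stalled while the pull rose to about 11 N, including sliding drag. That is well under the stop's 35 N.

**Last checks:**
- **Stop:** its face measured within about 0.3 mm of where it was before contact, which is within the noise of the measurement, so I take it as not shifted.
- **Channel:** the final wrist picture shows no gap between it and the stop. Its trailing end is under the bridge, and it stayed put when released.
- **Bystanders:** they look undisturbed in the side view, by eye only.
- **Not confirmed:** I did not read the roller lift directly. I know the channel passed under it only from the pictures and the drag felt while sliding.

No check failed. The cameras disagreed by a few millimetres on the jig's position, so I relied on the wrist camera and contact force for the final alignment.

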